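# Unpack the bench scraper and hang it on its peg

### The job

The new bench scraper came in the small carton on the sloping stand. Fold both flaps of the carton right back to the outside and leave them so, then lift the scraper out and hang it by its hole on the peg of the peg stand, and let go. It is clean, so do not let it touch the table, and leave the other things on the table where they are.

Things in the scene. Friction and masses are not known exactly. Their poses are not given: they have to be found in the camera images.
- stand: Low grey steel stand, base 210 x 160 x 10 mm, fixed to the table; origin at table level (the base reaches from -95 to +115 mm in x). It carries the carton, fixed to it and tilted 30 degrees, so that the mouth faces up and towards the stand's -x side, the robot's.
- carton: Plain brown carton, outside 124 (x) x 138 (y) x 138 (z) mm, walls and floor 4 mm. Origin: centre of its underside; z along its depth, out of the mouth, 30 degrees off vertical; +y is its left. Inside, a fixed cardboard insert leaves a 13 mm slot along y: front block x -58 to -3 mm, up to z 74 mm; rear block x +10 to +58, up to z 50. The short flaps are already folded down outside.
- mouth (a point): Centre of the carton's open mouth, level with the rim of its walls, 138 mm from the carton's origin along its z; axes as the carton's. In the stand's frame it lies at x -24, y 0, z 205 mm.
- flap_left (a joint): Hinge angle of the flap on the carton's +y wall, rad: 0 lies flat over the mouth, 1.57 stands up in line with the wall, up to 3.0 folded down outside. It starts ajar (0.6 to 1.1) and stays where it is left (stiff hinge, about 0.02 N m). Flap 122 (along x) x 55 x 4 mm cardboard.
- flap_right (a joint): The same for the flap on the carton's -y wall. Between the two free edges there is a gap of 28 mm when both lie flat, wider when ajar.
- flap_left_edge (a point): Middle of the left flap's free edge, 55 mm from its hinge.
- flap_left_hinge (a point): Middle of the left flap's hinge line, at 69 mm along y from the mouth's centre, level with the rim; the hinge line runs along the carton's x.
- flap_right_edge (a point): Middle of the right flap's free edge, 55 mm from its hinge.
- flap_right_hinge (a point): Middle of the right flap's hinge line, at -69 mm along y from the mouth's centre, level with the rim.
- scraper: Bench scraper: steel plate 6 mm thick (x), 90 wide (y), 120 tall (z), with a black grip bar 14 mm thick and 90 wide over z 88 to 120 mm. A round 27 mm hole runs along x at z 70. Origin: middle of the lower blade edge. About 0.22 kg. It stands loose in the carton's slot, blade on the floor, bar up, top 14 mm below the rim, axes parallel to the carton's.
- hole (a point): Centre of the scraper's hole; axis along the scraper's x.
- grip (a point): Centre of the scraper's grip bar, 104 mm above the blade edge, 34 mm above the hole's centre.
- peg_stand: Dark wooden stand with a 130 x 120 x 12 mm base and an 18 mm square post 190 mm high, fixed to the table; origin at table level, middle of the base, post at x +30 mm. A single round dark steel peg, 9 mm thick, points from the post to the stand's -x and 20 degrees up.
- peg_tip (a point): Free end of the peg, on its axis: at x -48 mm, z 200 mm in the peg stand's frame.
- peg_root (a point): Where the peg's axis leaves the post: x +21 mm, z 175 mm in the peg stand's frame.
- table: The steel work table, top at z = 0.
- bowl: Small steel bowl, 110 mm wide, 45 mm high; leave alone.
- spatula: Spatula lying flat, 200 mm long; leave alone.
- jar: Glass jar, 66 mm wide, 85 mm high; leave alone.
- mug: White mug, 76 mm wide, 85 mm high; leave alone.
- tub: Red open plastic tub, 120 x 140 x 60 mm; leave alone.
- spray: White bottle, 64 mm wide, 160 mm high; leave alone.
- pot: Terracotta pot, 110 mm wide, 60 mm high; leave alone.

How it is judged:
By the outcome, as a careful person would: the job done as asked, in the order asked, and still so for the second after the job is handed in, with the robot touching nothing.
It also fails if it takes over 61 s, if anything falls off the work surface, if the arm or the gripper's body presses on something with over 40 N, if the wrist force passes 120 N, or if a joint passes its speed limit or range.

### The arm

A 6-joint arm with a two-finger parallel gripper is mounted at the origin on the work surface. World frame = base frame: x ahead of the robot, y to its left, z up, the work surface at z = 0. Lengths are in m, angles in rad, forces in N, time in s.
With the tool pointing down it reaches from about 0.375 to 0.9 m from the base axis. Payload 3.1 kg.
Tool frame: the origin (TCP) lies between the finger pads; the fingertips stand 8 mm ahead of it and the grasp point (between the pads) lies 11 mm behind it; z points along the fingers, y is the line along which they close (so a half turn about z gives the same grasp; the last joint's range is limited). The gripper opens to 87 mm and grips with 3 to 60 N. Pads are 19 mm wide; open, the fingers measure 117 mm over their backs; the gripper's body (75 mm by 190 mm) begins 51 mm behind the grasp point.
Start: joints at [-1.405, 0.527, 1.433, -0, 1.181, -0.178], TCP at [0.211, -0.588, 0.231] pointing down, gripper open.
Joint ranges: [-3.08, 3.08], [-0.75, 2.2], [0.22, 2.44], [-1.43, 4.57], [0, 2.65], [-2.85, 2.85]. Speed limits (rad/s): [2.79, 2.79, 3.14, 3.14, 3.14, 3.14].

### API

Orientations are given as a unit quaternion [x, y, z, w].
In Python, from rig import robot gives the robot as it stands.
- The arm moves only by the tool move_arm, never from a script. Its argument "motion" is text: rows parted by semicolons, each of 5 numbers parted by spaces: the opening, from -1 (shut) to 1 (fully open), then the shift along the tool's x, y, z normalised to -1 to 1, where 1 is 0.2 m, then the turn about the tool's z normalised to -1 to 1, where 1 is pi rad. A call has 1 to 12 rows; each row is the pose to reach, as a shift and turn from the pose commanded when the call began, along the tool's axes at that moment, turning the shorter way round; what a row does not reach only later rows make up. A row lasts 1/12 s, in which the tool goes at most 41.7 mm and 7.16 degrees, less where a joint would pass 70% of its speed; a pose out of reach is approached as far as the arm can. A call with a number of a shift or a turn outside -1 to 1 is refused whole. A call with a gripper value outside its range is refused whole. The fingers move at their own pace and stop on an object; "newtons" is the grip in N (left out, the last holds). Time passes only in rows, so rows that repeat a pose let the fingers close. It gives the time, the measured TCP pose, the force, the opening and the grip force at its end, in the units of the state.
- robot.get_obs(): the state, without advancing time (a new reading comes with each control period).
- robot.camera(name): name is "scene" or "top" or "wrist"; returns (picture, depth): 480x640x3 uint8, red, green, blue; 480x640 float32, m along the optical axis (not along the pixel's ray), 0 where there is no reading.
- robot.camera_model(name): a dict with "mtx" (3x3 intrinsics, pixels), "position" and "attitude" of the camera in the world. Camera axes: x right, y down, z forward; pixel columns grow to the right and rows downward; lengths in m; the calibration is good to about 2 mm. A picture is of the moment at which its call begins: read the wrist's pose just before it. camera_model takes no time and is no camera call; for the wrist camera it gives the pose at the moment of the call.
- robot.hand_in(): hands the job in; it is judged then, once.
The state is a dict: "time": time; "q": joint angles; "joint_velocities": joint speeds; "joint_torque": joint torques, N m; "position": TCP position; "tool_rot": TCP orientation; "ft_force": force on the tool from outside, world axes, zero at the start; "moment": the same for the moment, N m; "grip_width": finger opening in m; "grip_force": force on a finger pad.
Only numpy, scipy, OpenCV 4.12 (cv2) and the standard library are available. Lean on these libraries where they do the work, as an engineer would, in place of code of your own. Each camera call takes 0.05 s, during which the arm holds its last target. There are 200 camera calls.

## Working session

There is one attempt and no reset: what is moved stays moved. The work goes in short steps, Python scripts to look and compute and a tool call to move; the robot and the scene stay as the last step left them, time stands still between calls to the robot, and variables do not carry over. Pictures are saved under pics/ and viewed, at most 12 in all, crops included, and the job is handed in when it is done.

Besides the shell and the picture viewer there is one more tool, called after "Request:" as a command line: name --argument value ..., lists and objects as JSON in quotes. move_arm: Moves the arm, as the interface text tells. Its arguments: {"type":"object","properties":{"motion":{"type":"string"},"newtons":{"type":"number"}},"required":["motion"]}

```bash
mkdir -p pics; ls; python3 - <<'E'
from rig import robot
import cv2,numpy as np
o=robot.get_obs();print(o)
for n in ["scene","top"]:
    p,d=robot.camera(n);cv2.imwrite(f"pics/{n}0.png",p[:,:,::-1]);np.savez(f"pics/{n}0.npz",p=p,d=d)
    print(n,robot.camera_model(n))
print(robot.camera_model("wrist"))
E
```

```text
pics
{'time': 0.0, 'q': array([-1.40545356e+00,  5.28468302e-01,  1.43389881e+00, -7.32941732e-06,
        1.18139066e+00, -1.78487165e-01]), 'joint_velocities': array([-0.00207536, -0.00055486,  0.0014877 ,  0.00193221,  0.00070546,
       -0.00092501]), 'joint_torque': array([-1.11276433e-03, -4.40045643e+01, -1.76593173e+01,  6.34008832e-02,
        5.82415354e-02, -1.63677792e-04]), 'position': array([ 0.21059859, -0.58769186,  0.22957141]), 'tool_rot': array([ 9.85258165e-01,  1.71070674e-01,  3.72599693e-06, -1.08256157e-03]), 'ft_force': array([ 0.42065616, -0.07689149,  0.68028081]), 'moment': array([-0.03119589,  0.05114642,  0.00266622]), 'grip_force': 0.0, 'grip_width': 0.08729315073779045}
scene {'mtx': array([[440.5822085 ,   0.        , 327.03136499],
       [  0.        , 440.5822085 , 239.51280462],
       [  0.        ,   0.        ,   1.        ]]), 'position': array([ 1.12191449, -0.46382469,  0.98679608]), 'attitude': array([ 0.86128697,  0.37660189, -0.14179493, -0.3102418 ])}
top {'mtx': array([[484.9673545 ,   0.        , 321.9039773 ],
       [  0.        , 484.9673545 , 236.04990682],
       [  0.        ,   0.        ,   1.        ]]), 'position': array([ 0.47246329, -0.01252869,  1.32111263]), 'attitude': array([ 0.71017347, -0.70230927,  0.03988615, -0.02871292])}
{'mtx': array([[404.85999838,   0.        , 324.36263876],
       [  0.        , 404.85999838, 238.19361616],
       [  0.        ,   0.        ,   1.        ]]), 'position': array([ 0.28214785, -0.56276809,  0.38376095]), 'attitude': array([ 0.8097984 , -0.56983438, -0.08121906,  0.1136609 ])}
```

View pics/scene0.png

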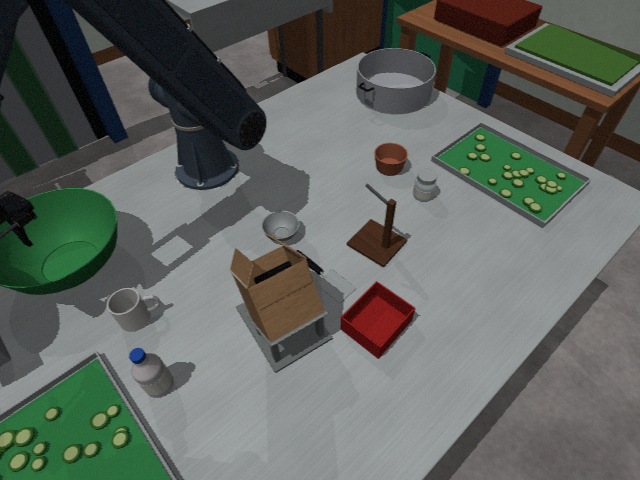

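View pics/top0.png

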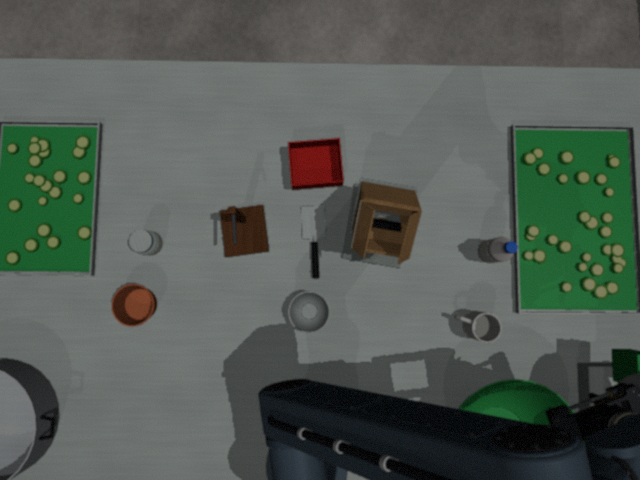

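The scene view shows the carton at about (280,290) with its flaps ajar, and the peg stand at (385,235). In the top view the carton is at (387,222), the peg stand at (245,230) with its peg pointing to the robot (down), and the spatula between them at (312,240). The tool stays vertical throughout.

```bash
cat > h.py <<'E'
import numpy as np,cv2
from scipy.spatial.transform import Rotation as R
def cloud(d,m):
    v,u=np.mgrid[0:480,0:640];K=np.array(m["mtx"])
    p=np.stack([(u-K[0,2])/K[0,0]*d,(v-K[1,2])/K[1,1]*d,d],-1)
    w=R.from_quat(m["attitude"]).apply(p.reshape(-1,3)).reshape(480,640,3)+m["position"]
    w[d<=0]=np.nan
    return w
def plane(P,n_it=400,tol=.003):
    rng=np.random.default_rng(0);best=None
    for _ in range(n_it):
        a=P[rng.choice(len(P),3,replace=False)];n=np.cross(a[1]-a[0],a[2]-a[0])
        if np.linalg.norm(n)<1e-9: continue
        n/=np.linalg.norm(n);i=abs((P-a[0])@n)<tol
        if best is None or i.sum()>best.sum(): best=i
    Q=P[best];c=Q.mean(0);n=np.linalg.svd(Q-c)[2][2]
    return n*np.sign(n[2]+1e-9),c,best
E
python3 - <<'E'
from h import *
from rig import robot
for n in ["top","scene"]:
    z=np.load(f"pics/{n}0.npz");p,d=z["p"],z["d"];w=cloud(d,robot.camera_model(n))
    hsv=cv2.cvtColor(p,cv2.COLOR_RGB2HSV)
    roi=np.zeros((480,640),bool)
    if n=="top": roi[165:275,340:430]=1
    else: roi[235:370,225:335]=1
    t=np.isfinite(w[...,2])
    print(n,"table z",np.nanmedian(w[100:110,440:500,2]) if n=="top" else np.nanmedian(w[400:420,400:430,2]))
    br=roi&t&(hsv[...,1]>70)&(w[...,2]>.03)
    P=w[br];print("carton",len(P),P.min(0),P.max(0))
    for k in range(4):
        if len(P)<60:break
        nn,c,i=plane(P);Q=P[i];print(" plane n",nn.round(3),"c",c.round(4),i.sum(),"yaw",np.degrees(np.arctan2(nn[1],nn[0])).round(1),Q.min(0).round(3),Q.max(0).round(3));P=P[~i]
    roi[:]=0
    if n=="top": roi[195:262,205:275]=1
    else: roi[180:270,340:415]=1
    zz=w[...,2]
    base=roi&t&(zz>.004)&(zz<.03)&(hsv[...,1]>90)
    pts=w[base][:,:2].astype(np.float32);print("base",len(pts),cv2.minAreaRect(pts))
    ov=roi&t&(zz>.16)
    Q=w[ov];Q=Q[np.argsort(Q[:,0])]
    print("high",len(Q),Q[::max(1,len(Q)//14)].round(3).tolist())
E
```

```text
top table z -0.001526114695138192
carton 3897 [ 0.52044707 -0.26155548  0.0302487 ] [ 0.78707125 -0.0782079   0.27676427]
 plane n [ 0.876 -0.14   0.462] c [ 0.6849 -0.1878  0.1809] 967 yaw -9.1 [ 0.644 -0.262  0.035] [ 0.777 -0.079  0.242]
 plane n [-0.158  0.843  0.515] c [ 0.5948 -0.1218  0.2329] 637 yaw 100.6 [ 0.533 -0.142  0.186] [ 0.656 -0.101  0.275]
 plane n [-0.422 -0.749  0.511] c [ 0.5786 -0.2253  0.233 ] 490 yaw -119.4 [ 0.52  -0.25   0.183] [ 0.635 -0.203  0.277]
 plane n [ 0.841 -0.138  0.523] c [ 0.5627 -0.1804  0.1483] 463 yaw -9.3 [ 0.539 -0.228  0.115] [ 0.586 -0.135  0.18 ]
base 1690 ((0.6131773591041565, 0.17938634753227234), (0.12595775723457336, 0.11645414680242538), 8.090775489807129)
high 194 [[0.561, 0.173, 0.201], [0.568, 0.169, 0.199], [0.577, 0.172, 0.197], [0.584, 0.172, 0.196], [0.592, 0.173, 0.191], [0.601, 0.178, 0.192], [0.609, 0.182, 0.183], [0.617, 0.186, 0.178], [0.627, 0.183, 0.179], [0.632, 0.187, 0.171], [0.634, 0.177, 0.174], [0.637, 0.19, 0.186], [0.642, 0.191, 0.19], [0.644, 0.185, 0.187], [0.648, 0.177, 0.18]]
scene table z 0.00096261063593
[... 343 characters left out ...]
[ 0.882 -0.117  0.456] c [ 0.5619 -0.1611  0.1611] 494 yaw -7.6 [ 0.528 -0.232  0.129] [ 0.579 -0.101  0.224]
 plane n [-0.417 -0.758  0.502] c [ 0.5863 -0.2262  0.2373] 422 yaw -118.8 [ 0.52  -0.254  0.19 ] [ 0.641 -0.204  0.277]
base 1354 ((0.6168578863143921, 0.17882835865020752), (0.13066726922988892, 0.12218613177537918), 8.187172889709473)
high 212 [[0.565, 0.173, 0.196], [0.576, 0.173, 0.197], [0.588, 0.172, 0.195], [0.597, 0.177, 0.195], [0.608, 0.177, 0.188], [0.618, 0.179, 0.184], [0.629, 0.179, 0.184], [0.639, 0.181, 0.19], [0.643, 0.174, 0.183], [0.646, 0.189, 0.189], [0.649, 0.182, 0.189], [0.651, 0.176, 0.162], [0.654, 0.179, 0.173], [0.655, 0.176, 0.184], [0.656, 0.18, 0.175]]
```

```bash
cat >> h.py <<'E'
M=np.array([.6007,-.1751]);YS=np.radians(-9.3)
P0=np.array([.615,.179]);YP=np.radians(8.1)
def rot(a): return np.array([[np.cos(a),-np.sin(a)],[np.sin(a),np.cos(a)]])
def st(x,y): return M+rot(YS)@[x,y]      # relative to mouth, stand axes
def pg(x,y): return P0+rot(YP)@[x,y]     # peg stand axes
def mv(o,xy,z,yaw=None):
    r=R.from_quat(o["tool_rot"]);d=r.inv().apply(np.r_[xy,z]-o["position"])/.2
    X=r.apply([1,0,0]);cur=np.arctan2(X[1],X[0])
    t=0 if yaw is None else -((yaw-cur+np.pi)%(2*np.pi)-np.pi)/np.pi
    return d.round(3).tolist(),round(t,3)
E
python3 - <<'E'
from h import *
from rig import robot
o=robot.get_obs();yaw=YS+np.pi/2
print(mv(o,o["position"][:2],.34,yaw),mv(o,st(-.0075,0),.34,yaw),mv(o,st(-.0075,0),.34+0,yaw))
E
```

```text
([0.0, -0.001, -0.552], np.float64(-0.339)) ([2.499, -1.304, -0.548], np.float64(-0.339)) ([2.499, -1.304, -0.548], np.float64(-0.339))
```

Request:
move_arm --motion "-1 0 0 -0.55 -0.34; -1 0 0 -0.55 -0.34; -1 0 0 -0.55 -0.34; -1 1 -0.52 -0.55 -0.34; -1 1 -0.52 -0.55 -0.34; -1 1 -0.52 -0.55 -0.34; -1 1 -0.52 -0.55 -0.34; -1 1 -0.52 -0.55 -0.34; -1 1 -0.52 -0.55 -0.34; -1 1 -0.52 -0.55 -0.34; -1 1 -0.52 -0.55 -0.34"

```text
time: 1.02
position: [0.3644, -0.4223, 0.3404]
tool_rot: [0.761, 0.649, -0.0, -0.0]
ft_force: [-0.7, 0.2, 0.5]
grip_width: 0.0216
grip_force: 0.0
```

```bash
python3 - <<'E'
from h import *
from rig import robot
o=robot.get_obs();yaw=YS+np.pi/2
print(o["time"],o["position"],mv(o,st(-.0075,0),.34,yaw))
E
```

```text
1.0167 [ 0.36439189 -0.42225752  0.34036878] ([1.406, 0.936, 0.001], np.float64(0.002))
```

Request:
move_arm --motion "-1 1 0.67 0 0; -1 1 0.67 0 0; -1 1 0.67 0 0; -1 1 0.67 0 0; -1 1 0.67 0 0; -1 1 0.67 0 0; -1 1 0.67 0 0; -1 1 0.67 0 0"

```text
time: 1.68
position: [0.5282, -0.2471, 0.34]
tool_rot: [0.761, 0.649, -0.001, -0.0]
ft_force: [-1.4, -1.2, -0.4]
grip_width: 0.0002
grip_force: 0.0
```

```bash
python3 - <<'E'
from h import *
from rig import robot
o=robot.get_obs();yaw=YS+np.pi/2
print(o["time"],o["position"],mv(o,st(-.0075,0),.34,yaw),mv(o,st(-.0075,0),.228,yaw))
p,d=robot.camera("wrist");m=robot.camera_model("wrist")
cv2.imwrite("pics/w1.png",p[:,:,::-1]);np.savez("pics/w1.npz",p=p,d=d,w=cloud(d,m))
E
```

```text
1.6833 [ 0.52823375 -0.24709318  0.34003304] ([0.413, 0.264, -0.0], np.float64(0.001)) ([0.413, 0.264, 0.56], np.float64(0.001))
```

View pics/w1.png

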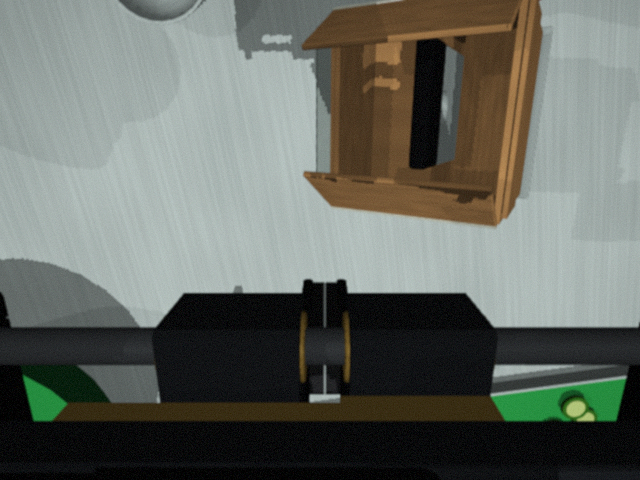

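The wrist view shows the open carton: the black bar spans (430,40) to (425,165), with the flaps at the top and bottom edges of the mouth. I'll refine the bar position from this view.

```bash
python3 - <<'E'
from h import *
z=np.load("pics/w1.npz");p,w=z["p"],z["w"]
roi=np.zeros((480,640),bool);roi[30:185,395:470]=1
g=p.max(2)<45
b=roi&g&np.isfinite(w[...,2])&(w[...,2]>.15)
P=w[b];S=(P[:,:2]-M)@rot(YS)
print(len(P),np.percentile(S,[2,50,98],0),np.percentile(P[:,2],[2,50,98]))
print(cv2.minAreaRect(P[:,:2].astype(np.float32)))
n,c,i=plane(P);print(n,np.degrees(np.arctan2(-n[1],-n[0])),c,(c[:2]-M)@rot(YS))
roi[:]=0;roi[0:215,300:545]=1
hsv=cv2.cvtColor(p,cv2.COLOR_RGB2HSV)
P=w[roi&(hsv[...,1]>70)&(w[...,2]>.12)]
for k in range(6):
    n,c,i=plane(P,tol=.002);Q=P[i];s=(Q[:,:2]-M)@rot(YS);print(n.round(3),i.sum(),np.degrees(np.arctan2(n[1],n[0])).round(1),np.percentile(np.c_[s,Q[:,2]],[1,50,99],0).round(3).tolist());P=P[~i]
E
```

```text
3580 [[ 0.00257236 -0.03878107]
 [ 0.01082122  0.00505701]
 [ 0.0258609   0.04413145]] [0.17471499 0.19235633 0.19617386]
((0.6156261563301086, -0.17481456696987152), (0.08805976808071136, 0.025562746450304985), 80.44281005859375)
[-0.33129494  0.05928693  0.94166274] -10.145975151369676 [ 0.60973844 -0.17264037  0.19322894] [0.00852215 0.00388794]
[-0.494  0.083  0.866] 7201 170.4 [[0.053, -0.059, 0.134], [0.07, 0.004, 0.144], [0.085, 0.058, 0.153]]
[-0.154  0.849  0.505] 7267 100.3 [[-0.07, 0.035, 0.19], [-0.011, 0.046, 0.237], [0.036, 0.065, 0.275]]
[-0.428 -0.741  0.517] 5682 -120.0 [[-0.07, -0.07, 0.191], [-0.011, -0.052, 0.238], [0.037, -0.041, 0.274]]
[-0.487  0.081  0.87 ] 5529 170.6 [[-0.019, -0.055, 0.121], [-0.002, 0.0, 0.13], [0.028, 0.054, 0.147]]
[ 0.849 -0.141  0.508] 4683 -9.5 [[-0.052, -0.051, 0.124], [-0.037, 0.002, 0.154], [-0.019, 0.05, 0.177]]
[-0.666  0.108  0.738] 3840 170.8 [[0.002, -0.063, 0.189], [0.052, 0.002, 0.235], [0.058, 0.057, 0.238]]
```

Request:
move_arm --motion "-1 0.413 0.264 0 0; -1 0.413 0.264 0 0; -1 0.413 0.264 0 0; -1 0.413 0.264 0 0; -1 0.413 0.264 0.2 0; -1 0.413 0.264 0.4 0; -1 0.413 0.264 0.525 0; -1 0.413 0.264 0.525 0; -1 0.46 0.264 0.525 0; -1 0.51 0.264 0.525 0; -1 0.56 0.264 0.525 0; -1 0.613 0.264 0.525 0"

```text
time: 2.73
position: [0.6006, -0.134, 0.2381]
tool_rot: [0.761, 0.649, 0.001, 0.002]
ft_force: [-0.2, -0.1, 0.5]
grip_width: 0.0004
grip_force: 0.3
```

Request:
move_arm --motion "-1 0.06 0 0 0; -1 0.12 0 0 0; -1 0.18 0 0 0; -1 0.24 0 0 0; -1 0.3 0 0 0; -1 0.32 0 0 0; -1 0.32 0 0.02 0; -1 0.32 0 0.04 0; -1 0.32 0 0.06 0; -1 0.32 0 0.06 0"

```text
time: 3.57
position: [0.6088, -0.0712, 0.2221]
tool_rot: [0.761, 0.648, -0.001, -0.001]
ft_force: [-0.1, 0.3, 0.1]
grip_width: 0.0004
grip_force: 0.0
```

```bash
cat >> h.py <<'E'
def rel(o): 
    return np.r_[rot(YS).T@(o["position"][:2]-M),o["position"][2]].round(4)
E
python3 - <<'E'
from h import *
from rig import robot
o=robot.get_obs();print(o["time"],rel(o),o["ft_force"])
p,d=robot.camera("scene");w=cloud(d,robot.camera_model("scene"))
cv2.imwrite("pics/s2.png",cv2.resize(p[200:380,180:420,::-1],None,fx=3,fy=3))
E
```

```text
3.5667 [-0.0088  0.1038  0.2221] [-0.07234705  0.26526647  0.13850346]
```

View pics/s2.png

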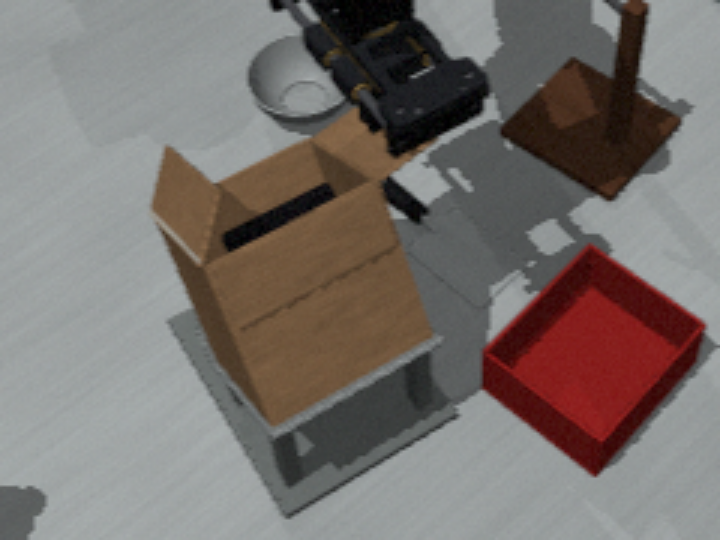

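The view shows the left flap (about (370,140)) folded outward and the right flap (185,205) still up. I'll press the left flap down a little more, then do the right one.

Request:
move_arm --motion "-1 0 0 0.015 0; -1 0 0 0.03 0; -1 0 0 0.03 0"

```text
time: 3.87
position: [0.6102, -0.0715, 0.2197]
tool_rot: [0.761, 0.649, 0.001, 0.001]
ft_force: [-3.2, -0.0, 9.1]
grip_width: 0.0004
grip_force: 4.5
```

Request:
move_arm --motion "-1 0 0 -0.1 0; -1 -0.15 0 -0.1 0; -1 -0.3 0 -0.1 0; -1 -0.45 0 -0.1 0; -1 -0.55 0 -0.1 0; -1 -0.6 0 -0.1 0; -1 -0.65 0 -0.1 0; -1 -0.7 0 -0.1 0; -1 -0.75 0 -0.1 0; -1 -0.8 0 -0.1 0; -1 -0.85 0 -0.1 0; -1 -0.9 0 -0.1 0"

```text
time: 4.87
position: [0.5811, -0.2487, 0.2374]
tool_rot: [0.761, 0.649, 0.0, -0.0]
ft_force: [-0.6, 0.7, -0.5]
grip_width: 0.0002
grip_force: 0.5
```

Request:
move_arm --motion "-1 -0.05 0 0 0; -1 -0.1 0 0 0; -1 -0.14 0 0 0; -1 -0.14 0 0.03 0; -1 -0.14 0 0.06 0; -1 -0.14 0 0.09 0; -1 -0.14 0 0.1 0; -1 -0.14 0 0.1 0"

```text
time: 5.53
position: [0.5769, -0.2765, 0.2195]
tool_rot: [0.761, 0.649, -0.0, 0.001]
ft_force: [-2.9, 1.3, 10.2]
grip_width: 0.0006
grip_force: 5.1
```

```bash
python3 - <<'E'
from h import *
from rig import robot
o=robot.get_obs();print(o["time"],rel(o),o["ft_force"])
E
```

```text
5.5333 [-0.0071 -0.1039  0.2195] [-2.88830277  1.26074846 10.21612094]
```

Request:
move_arm --motion "-1 0 0 -0.3 0; -1 0 0 -0.3 0; -0.17 0.53 0.105 -0.3 0; -0.17 0.53 0.105 -0.3 0; -0.17 0.53 0.105 -0.3 0; -0.17 0.53 0.105 -0.3 0; -0.17 0.53 0.105 -0.3 0; -0.17 0.53 0.105 -0.3 0"

```text
time: 6.2
position: [0.6138, -0.1748, 0.2769]
tool_rot: [0.761, 0.649, -0.001, -0.0]
ft_force: [-0.1, -0.9, -0.1]
grip_width: 0.0315
grip_force: 0.0
```

```bash
python3 - <<'E'
from h import *
from rig import robot
o=robot.get_obs();print(o["time"],rel(o),o["grip_width"],mv(o,st(.014,.002),.187,YS+np.pi/2))
for n in ["scene","top"]:
  p,d=robot.camera(n);w=cloud(d,robot.camera_model(n))
  S=(w[...,:2]-M)@rot(YS);hsv=cv2.cvtColor(p,cv2.COLOR_RGB2HSV)
  for s in (1,-1):
    k=(hsv[...,1]>70)&(S[...,1]*s>.076)&(S[...,1]*s<.13)&(abs(S[...,0])<.09)&(w[...,2]>.15)
    if k.sum()<30: print(n,s,k.sum());continue
    nn,c,i=plane(w[k]);ns=np.r_[rot(YS).T@nn[:2],nn[2]];c2=np.array([ns[1],-.5*ns[0]+.866*ns[2]])
    print(n,s,i.sum(),"theta",np.pi-np.arctan2(-s*c2[0],c2[1]))
E
```

```text
6.2 [0.0129 0.0024 0.2769] 0.03147261095565113 ([-0.002, 0.006, 0.449], np.float64(0.001))
scene 1 311 theta 3.0060901991245244
scene -1 556 theta 2.999716538404863
top 1 834 theta 2.9860431162426306
top -1 190 theta 3.060736963866331
```

Both flaps read about 3.0 rad. Next I'll descend and grip.

Request:
move_arm --motion "-0.17 0 0.005 0.1 0; -0.17 0 0.005 0.2 0; -0.17 0 0.005 0.3 0; -0.17 0 0.005 0.37 0; -0.17 0 0.005 0.42 0; -0.17 0 0.005 0.45 0; -0.17 0 0.005 0.45 0"

```text
time: 6.88
position: [0.6143, -0.1757, 0.1862]
tool_rot: [0.761, 0.648, -0.001, -0.001]
ft_force: [0.1, -0.2, -0.5]
grip_width: 0.0359
grip_force: 0.0
```

Request:
move_arm --motion "-1 0 0 0 0; -1 0 0 0 0; -1 0 0 0 0; -1 0 0 0 0; -1 0 0 0 0" --newtons 15

```text
time: 7.3
position: [0.6154, -0.1753, 0.1887]
tool_rot: [0.761, 0.649, 0.0, 0.001]
ft_force: [-0.7, -0.0, 2.8]
grip_width: 0.0204
grip_force: 13.7
```

```bash
python3 - <<'E'
from h import *
from rig import robot
o=robot.get_obs();print(o["time"],rel(o),o["grip_width"],o["grip_force"],o["ft_force"],o["moment"])
p,d=robot.camera("scene")
cv2.imwrite("pics/s3.png",cv2.resize(p[200:350,200:400,::-1],None,fx=3,fy=3))
E
```

```text
7.3 [0.0146 0.0022 0.1887] 0.02041172276744256 13.70350856333971 [-0.68900494 -0.01888379  2.78711728] [-0.09730044  0.12324576  0.03020811]
```

View pics/s3.png

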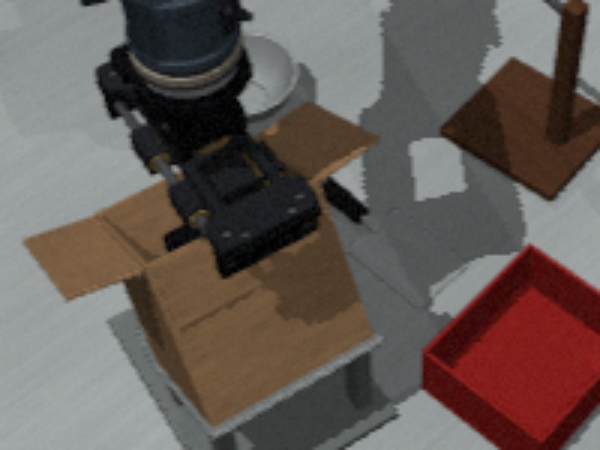

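The view shows the flaps flat outside at about (85,245) and (320,135), with the gripper on the bar. I'll lift along the carton's axis.

Request:
move_arm --motion "-1 0 0 0 0; -1 0 0 0 0; -1 0 -0.02 -0.035 0; -1 0 -0.04 -0.07 0; -1 0 -0.06 -0.104 0; -1 0 -0.08 -0.139 0; -1 0 -0.1 -0.173 0; -1 0 -0.1 -0.173 0" --newtons 25

```text
time: 8.02
position: [0.5954, -0.1721, 0.2243]
tool_rot: [0.761, 0.649, 0.0, 0.001]
ft_force: [1.9, -0.5, 1.3]
grip_width: 0.0195
grip_force: 23.8
```

```bash
python3 - <<'E'
from h import *
from rig import robot
o=robot.get_obs();print(o["time"],rel(o),o["grip_width"],o["grip_force"],o["ft_force"],o["moment"])
E
```

```text
8.0167 [-0.0057  0.0021  0.2243] 0.019526191970125017 23.755852058529854 [ 1.85437791 -0.46359025  1.30266928] [-0.05633537 -0.62901135 -0.0150503 ]
```

Request:
move_arm --motion "-1 0 -0.02 -0.035 0; -1 0 -0.04 -0.07 0; -1 0 -0.06 -0.104 0; -1 0 -0.08 -0.139 0; -1 0 -0.1 -0.173 0; -1 0 -0.11 -0.19 0; -1 0 -0.11 -0.19 0"

```text
time: 8.6
position: [0.5726, -0.1682, 0.2611]
tool_rot: [0.761, 0.649, -0.0, -0.0]
ft_force: [0.6, 0.9, 0.0]
grip_width: 0.0138
grip_force: 25.0
```

```bash
python3 - <<'E'
from h import *
from rig import robot
o=robot.get_obs();print(o["time"],rel(o),o["grip_width"],o["grip_force"],o["ft_force"],o["moment"])
p,d=robot.camera("scene")
cv2.imwrite("pics/s4.png",cv2.resize(p[190:340,200:400,::-1],None,fx=3,fy=3))
E
```

```text
8.6 [-0.0288  0.0023  0.2611] 0.013756024983793117 24.997100830078125 [0.56629386 0.89150261 0.03064748] [-0.0790778  -0.35849576  0.01115105]
```

View pics/s4.png

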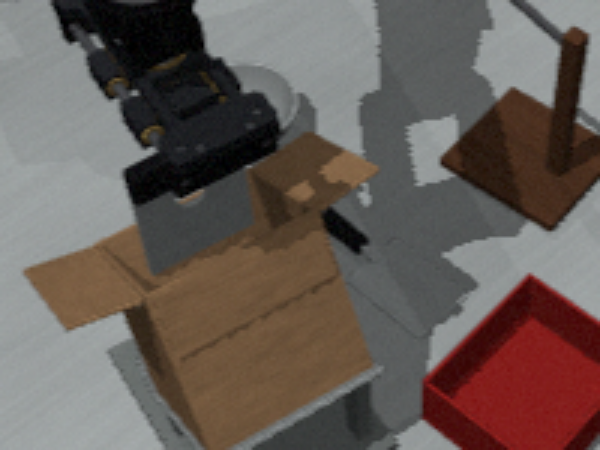

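The bar is now flush in the pads (width 13.8 mm), so the scraper hangs vertical. I'll lift it clear and measure the hole.

Request:
move_arm --motion "-1 0 0 -0.1 0; -1 0 0 -0.2 0; -1 0 0 -0.35 0; -1 0 0 -0.5 0; -1 0 0 -0.65 0; -1 0 0 -0.65 0; -1 0 0 -0.65 0" --newtons 30

```text
time: 9.23
position: [0.5734, -0.1685, 0.3911]
tool_rot: [0.761, 0.649, -0.0, 0.001]
ft_force: [-0.4, 0.4, -2.5]
grip_width: 0.0136
grip_force: 30.0
```

```bash
python3 - <<'E'
from h import *
from rig import robot
o=robot.get_obs();print(o["time"],rel(o),o["grip_width"],o["grip_force"],o["ft_force"],o["moment"])
p,d=robot.camera("scene");m=robot.camera_model("scene");w=cloud(d,m)
np.savez("pics/s5.npz",p=p,d=d,w=w)
T=o["position"];rq=R.from_quat(o["tool_rot"])
L=rq.inv().apply((w-T).reshape(-1,3)).reshape(480,640,3)  # tool frame
k=(abs(L[...,1])<.05)&(abs(L[...,0])<.07)&(L[...,2]>-.01)&(L[...,2]<.13)
Q=L[k];print(len(Q))
n,c,i=plane(Q);print("plane tool",n.round(3),c.round(4),i.sum(),np.percentile(Q[i],[1,50,99],0).round(4).tolist())
ys,xs=np.where(k);print(xs.min(),xs.max(),ys.min(),ys.max())
x0,y0=xs.min()-15,ys.min()-25
cv2.imwrite("pics/s5.png",cv2.resize(p[y0:ys.max()+20,x0:xs.max()+20,::-1],None,fx=5,fy=5));print(x0,y0)
E
```

```text
9.2333 [-0.028   0.0021  0.3911] 0.013641023903972592 29.964856803417206 [-0.38711468  0.44377481 -2.49688479] [-0.07275424 -0.06122056 -0.02325476]
1500
plane tool [-0.002  1.     0.022] [-0.0003  0.0037  0.0638] 1344 [[-0.0408, 0.0011, -0.003], [-0.005, 0.0035, 0.0665], [0.048, 0.0078, 0.1154]]
230 279 192 246
215 167
```

View pics/s5.png

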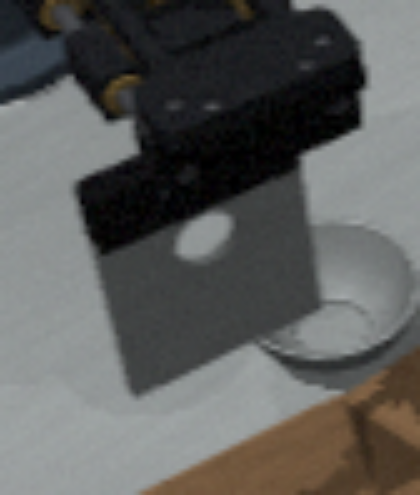

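The close view shows the scraper hanging squarely, with the hole at crop (204,237), which is full-image pixel (255.8,214.4).

```bash
cat >> h.py <<'E'
def ray(m,u,v):
    K=np.array(m["mtx"]);q=R.from_quat(m["attitude"])
    return np.array(m["position"]),q.apply([(u-K[0,2])/K[0,0],(v-K[1,2])/K[1,1],1])
E
python3 - <<'E'
from h import *
from rig import robot
o=robot.get_obs();rq=R.from_quat(o["tool_rot"]);m=robot.camera_model("scene")
c,dr=ray(m,255.8,214.4);cl=rq.inv().apply(c-o["position"]);dl=rq.inv().apply(dr)
print("hole tool",cl-dl*cl[1]/dl[1])
# peg from both views: axis points z>.165, away from post
z=np.load("pics/s5.npz")
for n in("top","scene"):
    if n=="scene": w=z["w"]
    else: a=np.load("pics/top0.npz");w=cloud(a["d"],robot.camera_model("top"))
    S=(w[...,:2]-P0)@rot(YP)
    k=(w[...,2]>.155)&(w[...,2]<.22)&(abs(S[...,1])<.03)&(S[...,0]>-.07)&(S[...,0]<.01)
    Q=np.c_[S[k],w[k][:,2]];print(n,len(Q),Q[:,0].min(),"y fit",np.polyfit(Q[:,0],Q[:,1],1),"z fit",np.polyfit(Q[:,0],Q[:,2],1))
    k=(w[...,2]>.181)&(w[...,2]<.2)&(abs(S[...,1])<.03)&(S[...,0]>.016)&(S[...,0]<.06)
    Q=np.c_[S[k],w[k][:,2]];print(" post",len(Q),np.percentile(Q,[3,50,97],0).round(4).tolist())
print("pre",mv(o,pg(-.078,0),.34,YP+np.pi/2))
E
```

```text
hole tool [0.00411943 0.         0.04848167]
top 104 -0.05469139161392934 y fit [0.01633086 0.0013857 ] z fit [-0.36149732  0.18362051]
 post 63 [[0.0184, -0.0071, 0.1827], [0.0265, 0.0012, 0.1889], [0.0356, 0.0093, 0.1926]]
scene 84 -0.0507113664039016 y fit [ 0.00685793 -0.00018459] z fit [-0.35034961  0.18698301]
 post 60 [[0.0221, -0.0081, 0.1816], [0.0328, -0.0017, 0.1897], [0.0403, 0.0089, 0.1929]]
pre ([1.631, -0.437, 0.248], np.float64(-0.096))
```

Request:
move_arm --motion "-1 0.15 -0.05 0 -0.01; -1 0.3 -0.1 0 -0.03; -1 0.5 -0.2 0 -0.05; -1 0.7 -0.3 0 -0.07; -1 0.85 -0.4 0 -0.096; -1 0.95 -0.43 0 -0.096; -1 1 -0.437 0 -0.096; -1 1 -0.437 0 -0.096"

```text
time: 9.95
position: [0.5175, 0.0449, 0.3882]
tool_rot: [0.654, 0.757, -0.001, -0.002]
ft_force: [-0.1, 0.0, -2.2]
grip_width: 0.0135
grip_force: 30.0
```

```bash
python3 - <<'E'
from h import *
from rig import robot
o=robot.get_obs();print(o["time"],o["position"],o["grip_width"],"pre",mv(o,pg(-.085,-.0035),.2585,YP+np.pi/2))
E
```

```text
9.95 [0.51748452 0.04491524 0.38820069] 0.013473829010327554 pre ([0.576, 0.158, 0.649], np.float64(0.001))
```

Request:
move_arm --motion "-1 0.15 0.05 0.1 0; -1 0.3 0.1 0.2 0; -1 0.45 0.15 0.3 0; -1 0.55 0.158 0.4 0; -1 0.576 0.158 0.5 0; -1 0.576 0.158 0.6 0; -1 0.576 0.158 0.65 0; -1 0.576 0.158 0.65 0; -1 0.576 0.158 0.65 0"

```text
time: 10.7
position: [0.5343, 0.1602, 0.2594]
tool_rot: [0.655, 0.755, -0.001, -0.0]
ft_force: [0.3, 0.7, -1.5]
grip_width: 0.0137
grip_force: 30.0
```

```bash
python3 - <<'E'
from h import *
from rig import robot
o=robot.get_obs();print(o["time"],o["position"],o["grip_width"],"off",mv(o,pg(-.085,-.0035),.2585,YP+np.pi/2))
print("end",mv(o,pg(-.013,-.0035),.2347,YP+np.pi/2))
p,d=robot.camera("scene");w=cloud(d,robot.camera_model("scene"))
cv2.imwrite("pics/s6.png",cv2.resize(p[140:280,330:430,::-1],None,fx=4,fy=4,interpolation=cv2.INTER_CUBIC))
L=R.from_quat(o["tool_rot"]).inv().apply((w-o["position"]).reshape(-1,3)).reshape(480,640,3)
k=(abs(L[...,1])<.02)&(abs(L[...,0])<.07)&(L[...,2]>.03)&(L[...,2]<.14)
n,c,i=plane(L[k]);print(n.round(3),c.round(4),np.percentile(L[k][i],[2,50,98],0).round(4).tolist())
E
```

```text
10.7 [0.53425319 0.16016376 0.25938548] 0.013743976942188627 off ([0.019, -0.012, 0.004], np.float64(-0.0))
end ([0.019, 0.348, 0.123], np.float64(-0.0))
[ 0.015 -1.     0.009] [0.0007 0.004  0.0746] [[-0.0419, 0.0003, 0.0335], [-0.0002, 0.0042, 0.0745], [0.0478, 0.0061, 0.1143]]
```

View pics/s6.png

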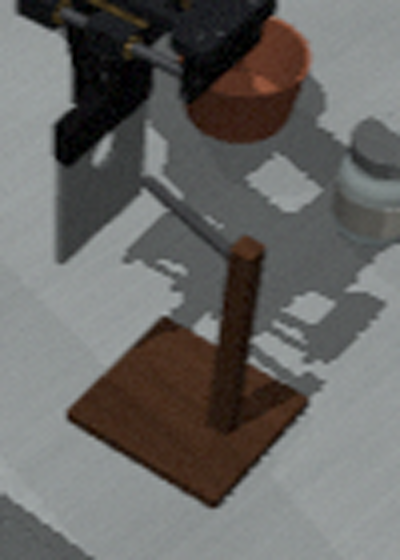

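The view shows the peg tip at crop (148,180) and the hole at (103,150), which lies on the extended peg axis within a few millimetres. I'll slide it on.

Request:
move_arm --motion "-1 0.019 0 0.01 0; -1 0.019 0.04 0.018 0; -1 0.019 0.08 0.031 0; -1 0.019 0.12 0.045 0; -1 0.019 0.16 0.058 0; -1 0.019 0.2 0.071 0; -1 0.019 0.2 0.071 0"

```text
time: 11.33
position: [0.575, 0.1709, 0.2452]
tool_rot: [0.655, 0.756, 0.0, 0.0]
ft_force: [-0.3, -0.1, -2.1]
grip_width: 0.0138
grip_force: 30.0
```

```bash
python3 - <<'E'
from h import *
from rig import robot
o=robot.get_obs();print(o["time"],o["position"],o["grip_width"],o["ft_force"],o["moment"])
print("end",mv(o,pg(-.013,-.0035),.2347,YP+np.pi/2))
p,d=robot.camera("scene")
cv2.imwrite("pics/s7.png",cv2.resize(p[140:280,330:430,::-1],None,fx=4,fy=4,interpolation=cv2.INTER_CUBIC))
E
```

```text
11.3333 [0.57496231 0.17091689 0.24518553] 0.013764838786323976 [-0.34884783 -0.12479314 -2.14695637] [-0.08404277 -0.15921006  0.00634899]
end ([-0.006, 0.139, 0.053], np.float64(0.0))
```

View pics/s7.png

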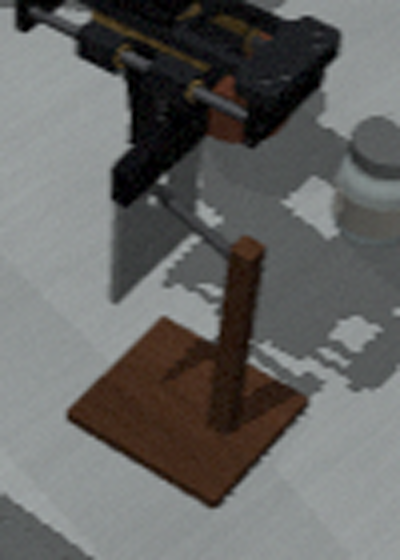

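The peg is through the hole with no contact force. I'll go on further along the peg, then lower.

Request:
move_arm --motion "-1 -0.005 0.04 0.014 0; -1 -0.005 0.08 0.028 0; -1 -0.005 0.12 0.042 0; -1 -0.005 0.14 0.053 0; -1 -0.005 0.14 0.063 0; -1 -0.005 0.14 0.073 0; -1 -0.005 0.14 0.083 0; -1 -0.005 0.14 0.083 0"

```text
time: 12.05
position: [0.6, 0.1738, 0.2287]
tool_rot: [0.655, 0.756, -0.001, -0.001]
ft_force: [-0.4, -0.1, -2.6]
grip_width: 0.0138
grip_force: 30.0
```

Request:
move_arm --motion "-1 0 0 0.01 0; -1 0 0 0.01 0"

```text
time: 12.22
position: [0.6006, 0.1739, 0.2275]
tool_rot: [0.655, 0.756, 0.0, 0.0]
ft_force: [-0.5, -0.2, -1.1]
grip_width: 0.0138
grip_force: 30.0
```

Request:
move_arm --motion "-1 0 0 0.01 0; -1 0 0 0.01 0; -1 0 0 0.01 0"

```text
time: 12.47
position: [0.6015, 0.1739, 0.2266]
tool_rot: [0.655, 0.756, 0.001, 0.001]
ft_force: [-1.2, -0.1, 4.1]
grip_width: 0.0137
grip_force: 30.0
```

The peg now carries the scraper. I'll release it.

Request:
move_arm --motion "-1 0 0 -0.005 0; -0.6 0 0 -0.005 0; -0.5 0 0 -0.005 0; -0.4 0 0 -0.005 0; -0.3 0 0 -0.005 0; -0.3 0 0 -0.005 0; -0.3 0 0 -0.005 0; -0.3 0 0 -0.005 0; -0.3 0 0 -0.005 0" --newtons 5

```text
time: 13.22
position: [0.6007, 0.1738, 0.2263]
tool_rot: [0.655, 0.756, -0.0, -0.0]
ft_force: [0.2, -0.6, 0.6]
grip_width: 0.0304
grip_force: 0.0
```

```bash
python3 - <<'E'
from h import *
from rig import robot
o=robot.get_obs();print(o["time"],o["position"],o["grip_width"],o["ft_force"],o["moment"])
p,d=robot.camera("scene")
cv2.imwrite("pics/s8.png",cv2.resize(p[140:280,330:430,::-1],None,fx=4,fy=4,interpolation=cv2.INTER_CUBIC))
E
```

```text
13.2167 [0.6007335  0.17384843 0.22628082] 0.03038689531196741 [ 0.15628053 -0.58117116  0.56543223] [ 0.03018637 -0.08170167 -0.03607618]
```

View pics/s8.png

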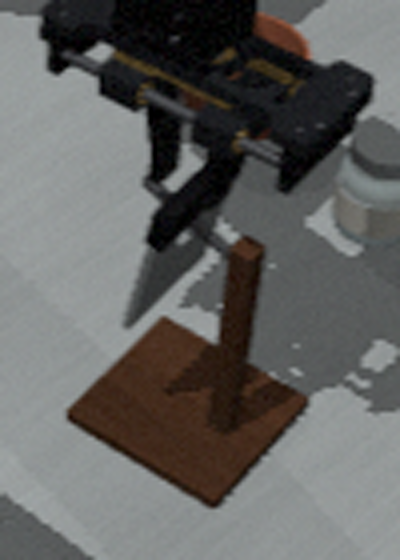

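The view shows the scraper hanging on the peg with the fingers open, bar at about (190,210). I'll open wider and rise straight up.

Request:
move_arm --motion "-0.1 0 0 0 0; 0.1 0 0 0 0; 0.1 0 0 0 0; 0.1 0 0 0 0; 0.1 0 0 -0.03 0; 0.1 0 0 -0.08 0; 0.1 0 0 -0.15 0; 0.1 0 0 -0.25 0; 0.1 0 0 -0.4 0; 0.1 0 0 -0.6 0; 0.1 0 -0.3 -0.7 0; 0.1 0 -0.3 -0.7 0"

```text
time: 14.27
position: [0.5413, 0.1654, 0.3713]
tool_rot: [0.655, 0.756, 0.002, 0.002]
ft_force: [-1.3, 0.3, 0.9]
grip_width: 0.048
grip_force: 0.0
```

Request:
move_arm --motion "0.1 -0.3 -0.4 0 0; 0.1 -0.4 -0.4 0 0; 0.1 -0.4 -0.4 0 0; 0.1 -0.4 -0.4 0 0; 0.1 -0.4 -0.4 0 0; 0.1 -0.4 -0.4 0 0"

```text
time: 14.77
position: [0.4743, 0.0749, 0.3675]
tool_rot: [0.655, 0.756, 0.001, 0.001]
ft_force: [-0.3, -0.4, -0.2]
grip_width: 0.0478
grip_force: 0.0
```

```bash
python3 - <<'E'
from h import *
from rig import robot
o=robot.get_obs();print(o["time"],o["position"],o["grip_width"],o["ft_force"])
p,d=robot.camera("scene")
cv2.imwrite("pics/s9.png",cv2.resize(p[140:360,220:440,::-1],None,fx=2.7,fy=2.7,interpolation=cv2.INTER_CUBIC))
E
```

```text
14.7667 [0.4743157  0.07488194 0.3674642 ] 0.04779384412168977 [-0.29135003 -0.39037403 -0.15760769]
```

View pics/s9.png

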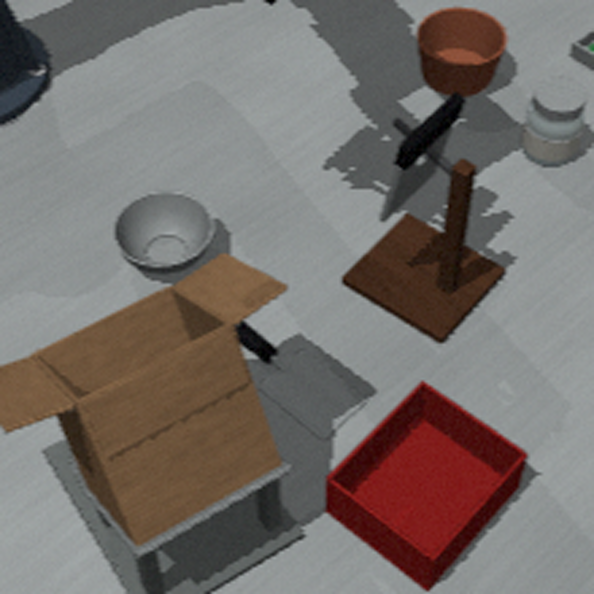

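The view shows the scraper hanging on the peg (bar at (430,130)), both flaps folded outside and the other things where they were.

```bash
python3 -c "
from rig import robot
print(robot.hand_in())"
```

```text
the job is handed in; nothing more can be done
None
```

The job is handed in: both flaps are folded back to about 3.0 rad and the scraper hangs by its hole on the peg, released, with nothing else seen to move, after about 15 s of the 61 s.

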